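# Swap the loose dust lid of a tile tub for its snap cover and hold it shut

## Robot

A 6-joint arm with a two-finger parallel gripper is mounted at the origin on a cart in front of the work surface, level with it; the furniture and walls round the work are solid. World frame = base frame: x ahead of the robot, y to its left, z up, the work surface at z = 0. Lengths are in m, angles in rad, forces in N, time in s.
With the tool pointing down it reaches from about 0.3 to 0.85 m from the base axis. Payload 4.2 kg.
Tool frame: the origin (TCP) lies between the finger pads; the fingertips stand 11 mm ahead of it and the grasp point (between the pads) lies 8 mm behind it; z points along the fingers, y is the line along which they close (so a half turn about z gives the same grasp; the last joint's range is limited). The gripper opens to 91 mm and grips with 3 to 60 N. Pads are 32 mm wide; open, the fingers measure 118 mm over their backs; the gripper's body (76 mm by 178 mm) begins 60 mm behind the grasp point.
Start: joints at [1.124, 0.32, 1.565, -0, 1.257, -0.02], TCP at [0.238, 0.523, 0.202] pointing down, gripper open.
Joint ranges: [-3.11, 3.11], [-0.84, 2.01], [0.21, 2.61], [-1.34, 4.49], [0.05, 2.63], [-2.56, 2.56]. Speed limits (rad/s): [2.57, 2.57, 3.14, 3.14, 3.14, 3.14].

## Interface

Orientations are given as a 3x3 rotation matrix whose columns are the frame's x, y, z axes.
In Python, from plant import bot gives the robot as it stands.
- The arm moves only by the shell command python3 -m jog 'ROWS' [FORCE]. ROWS is JSON, a list of rows, each a list of 3 entries, a list of its own where there are three numbers: the turn, a rotation vector about the world's x, y, z in rad, then the shift along the world's x, y, z in mm, then the closure, from -1 (fully open) to 1 (shut), so that 0 is half open. A call has exactly 8 rows; each row shifts and turns the commanded pose from where the row before left it; what a row does not reach is not made up. A row lasts 1/12 s, in which the tool goes at most 41.7 mm and 7.16 degrees, less where a joint would pass 70% of its speed; a pose out of reach is approached as far as the arm can. A call is refused whole if a number of a shift passes 41.7 or a number of a turn 0.125, either way. A call with a gripper value outside its range is refused whole. The fingers move at their own pace and stop on an object; FORCE is the grip in N (left out, the last holds). Time passes only in rows, so rows that do not move let the fingers close, or fill a call up. It gives the time, the measured TCP pose, the force, the opening and the grip force at its end, in the units of the state.
- bot.observe(): the state, without advancing time (a new reading comes with each control period).
- bot.read_camera(name): name is "scene" or "side" or "wrist"; returns the picture (384x512x3 uint8, blue, green, red); there is no depth.
- bot.camera_model(name): a dict with "K" (3x3 intrinsics, pixels), "pose" (4x4, takes a point from camera to world coordinates); the wrist camera has in their place "T_tool_cam" (4x4, takes a point from camera to tool coordinates, whose origin is the TCP and whose axes are the flange's). Camera axes: x right, y up, looking along -z (the intrinsics and any distortion apply to the point x, -y, -z); pixel columns grow to the right and rows downward; lengths in m; the calibration is good to about 2 mm. A picture is of the moment at which its call begins: read the wrist's pose just before it. camera_model takes no time and is no camera call.
- bot.close_job(): hands the job in; it is judged then, once.
The state is a dict: "t": time; "joint_positions": joint angles; "qvel": joint speeds; "tau": joint torques, N m; "ee_pos": TCP position; "orientation": TCP orientation; "force": force on the tool from outside, world axes, zero at the start; "ft_torque": the same for the moment, N m; "opening": finger opening in m; "finger_force": force on a finger pad.
Only numpy, scipy, OpenCV 4.12 (cv2) and the standard library are available. Lean on these libraries where they do the work, as an engineer would, in place of code of your own. Each camera call takes 0.05 s, during which the arm holds its last target. There are 200 camera calls.

## Task

The test tiles are going into storage: lift the loose terracotta lid off the tub by its knob and set it down gently, upright, on a free spot of the table. Then put the plastic snap cover on the tub and press it down until it snaps fully home all round, its flange flat on the rim, and finish with the hand still on the cover, pressing it down firmly (about 10 N) and not letting go. Leave the bowl, cup, pots and bottle standing where they are.

Things in the scene. Friction and masses are not known exactly. Their poses are not given: they have to be found in the camera images.
- tub: Round grey plastic tub, standing fast on the table, with two test tiles in it. 107 mm across, 60 mm high, wall 5 mm, inner diameter 97 mm; four small catch housings on its outside reach to 63 mm from its axis. Origin: centre of the underside, z up.
- tub_mouth (a point): Centre of the tub's mouth, at the height of the rim's top (60 mm above the table). Inside, 4 mm below the rim, four black catch noses (90 degrees apart) stand 9 mm out of the wall; the cover's bead pushes them outward against springs.
- tub_rim: The rim ring of the tub (107 mm outside, 97 mm inside, 6 mm high), on which the cover's flange comes to rest; its origin is on the tub's axis 6 mm below the rim's top.
- dust_lid: Loose terracotta lid, at the start lying on the tub: disc 116 mm across with a rounded knob on a thin neck. Origin: centre of the underside of its spigot (68 mm wide, 6 mm deep), which hangs into the mouth and on which the lid stands when on the table. Disc 6 to 17 mm above the origin (thickest in the middle), knob 30 mm across from 24 to 41 mm, widest at 31 to 35 mm. About 160 g.
- lid_knob (a point): Centre of the lid's knob, 33 mm above the lid's origin.
- cover: Grey plastic snap cover, at the start on the table, right way up, left or right of the tub. Origin: centre of the plug's underside, z up. Plug 0 to 16 mm above it: 76 mm wide at the bottom, bead 84 mm wide at 6 to 7 mm, neck 76 mm; flange 107 mm across from 16 to 20 mm; upright ribbed knob 34 to 35 mm across from 20 to 46.5 mm. Round: its yaw does not matter. About 80 g.
- cover_flange (a point): Centre of the underside of the cover's flange (16 mm above the cover's origin); level with tub_mouth when home. Laid on the tub, the plug's bevel rests on the catches and this point stands about 11 mm above tub_mouth; pressed with about 8 to 15 N it goes down, the force drops suddenly as the bead passes the catches, and the flange meets the rim.
- cover_knob (a point): On the axis of the cover's knob, 35 mm above the cover's origin (15 mm above the flange's top).
- bowl: Round red rinse bowl, 115 mm across, 52 mm high, on the other side of the tub from the cover; a bystander. Origin: centre of the underside.
- pot: Screw pot with a lid, 62 mm across, 64 mm high, a bystander behind on the right. Origin: centre of the underside.
- jar: Small screw jar, 43 mm across, 39 mm high, a bystander behind on the left. Origin: centre of the underside.
- squeezy: Squeeze bottle with a pointed nozzle, 54 mm across, 193 mm high, a bystander farther to the right. Origin: centre of the underside.
- stand_jar (a point): Point on the table under a large painted ceramic jar that lies on a wooden stand, fixed, behind the tub: about 150 mm from this point to the front and back, 100 mm to the sides, 270 mm high. Keep clear of it, and of the fixed transparent lidded box close in front of the robot (0.21 to 0.36 m ahead, from 0.07 m left to 0.20 m right, 115 mm high).
- cup: Open plastic cup, 71 mm across, 84 mm high, a bystander behind on the far left. Origin: centre of the underside.
There are look-alikes about, which are no part of the job. There is more than one size of the dust_lid; the one meant has the size given above. What is shaped like the cover but green is not meant.

How it is judged:
By the outcome, as a careful person would: the job done as asked, in the order asked, and still so for the second after the job is handed in, while the arm keeps its last pose, push and grip.
It also fails if it takes over 64 s, if anything falls off the work surface, if the arm or the gripper's body presses on something with over 40 N, if the wrist force passes 120 N, or if a joint passes its speed limit or range.

## Working session

There is one attempt and no reset: what is moved stays moved. The work goes in short steps, Python scripts to look and compute and a shell command to move; the robot and the scene stay as the last step left them, time stands still between calls to the robot, and variables do not carry over. Pictures are saved under pics/ and viewed, at most 10 in all, crops included, and the job is handed in when it is done.

```bash
ls; mkdir -p pics
python3 - <<'E'
from plant import bot
import cv2,numpy as np
s=bot.observe(); print({k:np.round(v,3).tolist() for k,v in s.items()})
a=bot.read_camera("scene");b=bot.read_camera("side");w=bot.read_camera("wrist")
cv2.imwrite("pics/scene0.png",a);cv2.imwrite("pics/side0.png",b)
for n in("scene","side","wrist"):
  for k,v in bot.camera_model(n).items(): print(n,k,np.round(v,4).tolist() if not isinstance(v,str) else v)
E
```

```text
pics
{'t': 0.0, 'joint_positions': [1.124, 0.32, 1.566, -0.0, 1.257, -0.02], 'qvel': [-0.001, 0.0, -0.0, -0.0, -0.001, -0.001], 'tau': [-0.001, -41.246, -23.197, 0.073, 0.046, -0.0], 'ee_pos': [0.238, 0.523, 0.201], 'orientation': [[-0.91, 0.414, -0.001], [0.414, 0.91, -0.002], [0.0, -0.002, -1.0]], 'force': [0.683, 0.124, 0.138], 'ft_torque': [0.037, -0.015, 0.024], 'finger_force': 0.0, 'opening': 0.091}
scene K [[424.3321, 0.0, 262.3], [0.0, 424.3321, 200.9955], [0.0, 0.0, 1.0]]
scene pose [[0.7693, 0.4852, -0.4157, 0.0877], [-0.6389, 0.5847, -0.4999, -0.5614], [0.0005, 0.6501, 0.7598, 0.9303], [0.0, 0.0, 0.0, 1.0]]
side K [[485.3331, 0.0, 257.5821], [0.0, 485.3331, 191.1367], [0.0, 0.0, 1.0]]
side pose [[0.8442, 0.349, -0.4069, -0.0125], [-0.5357, 0.5207, -0.6648, -0.9682], [-0.0201, 0.7791, 0.6265, 0.9902], [0.0, 0.0, 0.0, 1.0]]
wrist K [[273.7966, 0.0, 250.7777], [0.0, 273.7966, 191.319], [0.0, 0.0, 1.0]]
wrist T_tool_cam [[-0.0006, 0.963, 0.2694, 0.0766], [1.0, 0.0006, -0.0001, 0.0009], [-0.0002, 0.2694, -0.963, -0.1832], [0.0, 0.0, 0.0, 1.0]]
```

View pics/scene0.png

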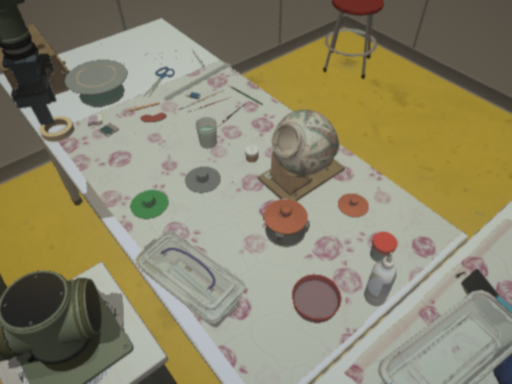

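View pics/side0.png

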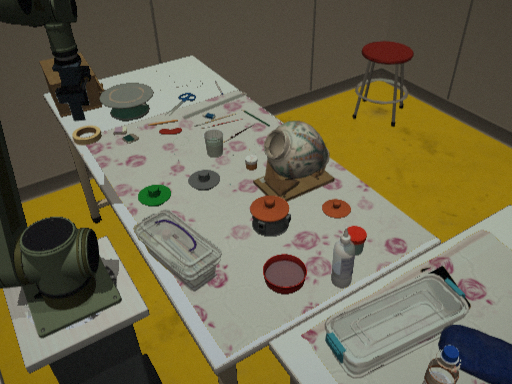

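The scene view shows these candidates. Terracotta lids: one on the tub at (286,212), which is the one meant, and a smaller one on the table at (353,205). Covers: grey at (203,180), the one meant, and green at (149,205), a look-alike. The bowl is at (317,298), the bottle at (380,278), the stand jar at (303,145), the pot at (383,243), the small jar at (252,154) and the cup at (207,130). I'll check the choice in one close crop.

```bash
cat > h.py <<'E'
import numpy as np,cv2
from plant import bot
def ray(n,u,v,T=None):
    m=bot.camera_model(n);K=np.array(m["K"])
    P=np.array(m["pose"]) if T is None else T@np.array(m["T_tool_cam"])
    d=np.linalg.inv(K)@[u,v,1]; return P[:3,3],P[:3,:3]@(d*[1,-1,-1])
def atz(n,u,v,z,T=None):
    o,d=ray(n,u,v,T); return o+d*(z-o[2])/d[2]
def tri(rs):
    A=np.zeros((3,3));b=np.zeros(3)
    for o,d in rs:
        d=d/np.linalg.norm(d);M=np.eye(3)-np.outer(d,d);A+=M;b+=M@o
    return np.linalg.solve(A,b)
def proj(n,p,T=None):
    m=bot.camera_model(n);K=np.array(m["K"])
    P=np.array(m["pose"]) if T is None else T@np.array(m["T_tool_cam"])
    c=P[:3,:3].T@(np.array(p)-P[:3,3]); q=K@(c*[1,-1,-1]); return q[:2]/q[2]
def tool():
    s=bot.observe();T=np.eye(4);T[:3,:3]=s["orientation"];T[:3,3]=s["ee_pos"];return T
E
python3 - <<'E'
import cv2,numpy as np
a=cv2.imread("pics/scene0.png");b=cv2.imread("pics/side0.png")
c=lambda im,x,y:cv2.resize(im[y:y+75,x:x+100],None,fx=4,fy=4,interpolation=cv2.INTER_CUBIC)
m=np.vstack([np.hstack([c(a,240,180),c(a,150,145)]),np.hstack([c(b,220,180),c(b,155,145)])])
cv2.imwrite("pics/crop.png",m)
from h import *
for n,t,cv,g in(("scene",(286,204),(203,176),(149,203)),("side",(270,201),(204,175),(155,189))):
  print(n,atz(n,*t,.095).round(3),atz(n,*cv,.0465).round(3),atz(n,*g,.0465).round(3))
for nm,u,v,u2,v2,z in(("bowl",317,298,285,273,.03),("smalllid",353,205,337,208,.02),("pot",384,243,355,236,.064),("jar",252,151,251,159,.039),("cup",206,124,214,137,.084),("squeezy base",378,293,342,280,.01)):
  print(nm,atz("scene",u,v,z).round(3),atz("side",u2,v2,z).round(3))
E
```

```text
scene [ 0.585 -0.059  0.095] [0.5   0.202 0.046] [0.329 0.212 0.046]
side [ 0.574 -0.076  0.095] [0.5   0.201 0.046] [0.338 0.222 0.046]
bowl [ 0.488 -0.28   0.03 ] [ 0.488 -0.277  0.03 ]
smalllid [ 0.772 -0.136  0.02 ] [ 0.775 -0.143  0.02 ]
pot [ 0.706 -0.289  0.064] [ 0.705 -0.297  0.064]
jar [0.68  0.201 0.039] [0.68  0.201 0.039]
cup [0.617 0.349 0.084] [0.611 0.331 0.084]
squeezy base [ 0.619 -0.358  0.01 ] [ 0.609 -0.364  0.01 ]
```

View pics/crop.png

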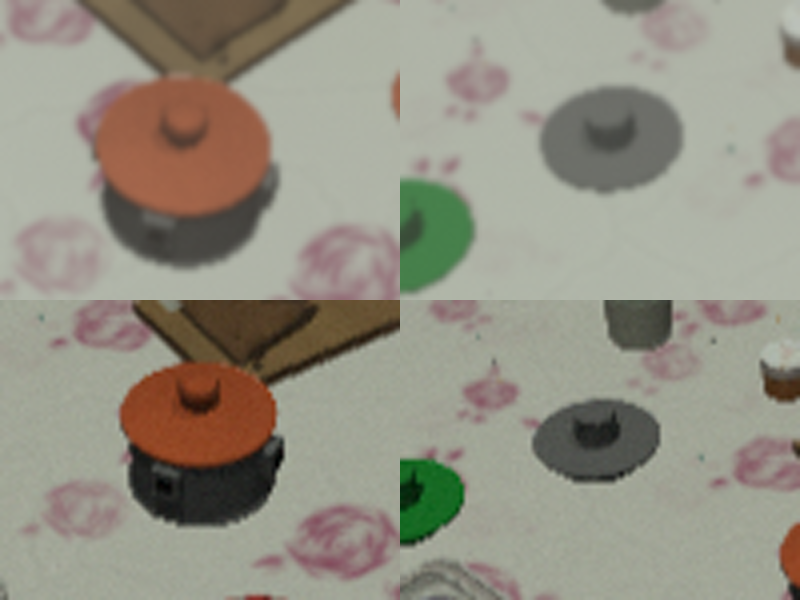

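The crop confirms the choice. The terracotta lid with its round knob sits on the tub (scene disc centre (285.8,216), knob (286,211)). The grey cover is at (202.8,179.5) in the scene view and (204.2,180) in the side view, and the green one is next to it.

Run:
```python
from h import *
for n,d,k,c in(("scene",(285.8,216.2),(286,211.2),(202.8,179.5)),("side",(269.7,208.2),(269.7,203),(204.2,180))):
  print(n,atz(n,*d,.064).round(3),atz(n,*k,.087).round(3),atz(n,*c,.019).round(3))
print(tri([ray("scene",286,211.2),ray("side",269.7,203)]).round(3))
# disc sizes
for n,l,r,z in(("scene",(264,214),(307.8,217),.062),("side",(250,207),(289,209),.062),("scene",(185,181),(220.8,178.5),.02)):
  print(np.linalg.norm(atz(n,*l,z)-atz(n,*r,z)))
print(proj("scene",[.55,.03,0]),proj("scene",[.55,.07,0]),atz("scene",270,178,0),atz("scene",262,178,0), atz("scene",300,200,0),atz("scene",343,162,0))
```

```text
scene [ 0.575 -0.071  0.064] [ 0.574 -0.072  0.087] [0.504 0.215 0.019]
side [ 0.576 -0.072  0.064] [ 0.574 -0.075  0.087] [0.503 0.21  0.019]
[ 0.579 -0.067  0.078]
0.11468523293903658
0.11438579842042858
0.10514935300115809
[254.23548103 213.32100513] [245.44035663 204.94683461] [0.67308461 0.10620586 0.        ] [0.6544555  0.12166081 0.        ] [ 0.6829588 -0.0160513  0.       ] [0.89386825 0.01290439 0.        ]
```

```bash
python3 -m jog '[[[0,0,0.018],[10,-20,6],-1],[[0,0,0.018],[14,-25,0],-1],[[0,0,0.018],[14,-25,0],-1],[[0,0,0.018],[14,-25,0],-1],[[0,0,0.018],[14,-25,0],-1],[[0,0,0.018],[14,-25,0],-1],[[0,0,0.018],[14,-25,0],-1],[[0,0,0.018],[14,-25,0],-1]]'
python3 -m jog '[[[0,0,0.018],[14,-25,0],-1],[[0,0,0.018],[14,-25,0],-1],[[0,0,0.018],[14,-25,0],-1],[[0,0,0.018],[14,-25,0],-1],[[0,0,0.018],[14,-25,0],-1],[[0,0,0.018],[14,-25,0],-1],[[0,0,0.018],[14,-25,0],-1],[[0,0,0.018],[14,-25,0],-1]]'
python3 -m jog '[[[0,0,0.018],[14,-25,0],-1],[[0,0,0.018],[14,-25,0],-1],[[0,0,0.018],[14,-25,0],-1],[[0,0,0.018],[14,-25,0],-1],[[0,0,0.018],[14,-25,0],-1],[[0,0,0.018],[14,-25,0],-1],[[0,0,0.018],[13,-20,0],-1],[[0,0,0.01],[0,0,0],-1]]'
python3 - <<'E'
from h import *
T=tool();w=bot.read_camera("wrist");cv2.imwrite("pics/w1.png",w);np.save("w1.npy",T);print(T.round(3))
E
```

```text
t: 0.82
ee_pos: [0.3463, 0.327, 0.2074]
orientation: [[-0.961, 0.278, -0.0], [0.278, 0.961, -0.0], [0.0, -0.0, -1.0]]
force: [1.0, -0.5, 0.8]
opening: 0.091
finger_force: 0.0
t: 1.48
ee_pos: [0.4583, 0.1271, 0.2075]
orientation: [[-0.99, 0.138, -0.0], [0.138, 0.99, 0.0], [0.0, 0.0, -1.0]]
force: [0.5, 0.1, 0.3]
opening: 0.0912
finger_force: 0.0
t: 2.15
ee_pos: [0.557, -0.0451, 0.2069]
orientation: [[-1.0, 0.005, 0.001], [0.005, 1.0, -0.002], [-0.001, -0.002, -1.0]]
force: [0.7, -0.6, -0.2]
opening: 0.0916
finger_force: 0.0
[[-1.     0.005  0.001  0.557]
 [ 0.005  1.    -0.002 -0.045]
 [-0.001 -0.002 -1.     0.207]
 [ 0.     0.     0.     1.   ]]
```

View pics/w1.png

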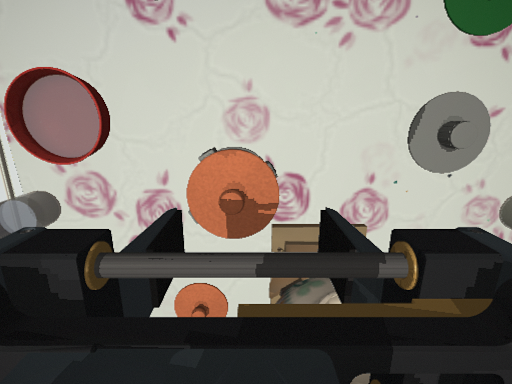

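The wrist view shows the lid disc centred at about (233,193) with its knob at (232,202). The cover disc is centred at about (449,132) with its knob at (458,135). Next to these are the bowl (58,115) and the small lid (201,300).

Run:
```python
from h import *
w=cv2.imread("pics/w1.png");T=np.load("w1.npy")
def ell(m):
  c=max(cv2.findContours(m.astype(np.uint8),0,1)[0],key=cv2.contourArea);return cv2.fitEllipse(cv2.convexHull(c))
i=w.astype(int)
m=(i[...,2]-i[...,0]>60);m[:140]=0;m[240:]=0;m[:,:180]=0;m[:,300:]=0
e=ell(m);print(e,atz("wrist",*e[0],.062,T).round(4), e[1][0]*0)
k=atz("wrist",232,201.5,.087,T);print("knob",k.round(4))
m=(w.max(2)<150)&(np.ptp(i,axis=2)<30);m[:85]=0;m[180:]=0;m[:,:400]=0;m[:,495:]=0
e=ell(m);print(e,atz("wrist",*e[0],.019,T).round(4));print("cknob top",atz("wrist",460,135,.0465,T).round(4))
```

```text
((232.48129272460938, 193.505615234375), (88.68437194824219, 92.57453918457031), 96.18916320800781) [ 0.5755 -0.0673  0.062 ] 0.0
knob [ 0.5779 -0.0662  0.087 ]
((448.4515075683594, 131.96434020996094), (74.18572998046875, 89.88685607910156), 47.34088134765625) [0.5046 0.2178 0.019 ]
cknob top [0.5065 0.2133 0.0465]
```

```bash
python3 -m jog '[[[0,0,0],[10,-12,-10],-1],[[0,0,0],[9,-11,-22],-1],[[0,0,0],[0,0,-25],-1],[[0,0,0],[0,0,-25],-1],[[0,0,0],[0,0,-20],-1],[[0,0,0],[0,0,-12],-1],[[0,0,0],[0,0,-8],-1],[[0,0,0],[0,0,0],-1]]' 20
python3 -m jog '[[[0,0,0],[0,0,0],1],[[0,0,0],[0,0,0],1],[[0,0,0],[0,0,0],1],[[0,0,0],[0,0,0],1],[[0,0,0],[0,0,0],1],[[0,0,0],[0,0,0],1],[[0,0,0],[0,0,0],1],[[0,0,0],[0,0,0],1]]' 20
```

```text
t: 2.87
ee_pos: [0.5726, -0.0639, 0.0834]
orientation: [[-1.0, 0.002, -0.004], [0.002, 1.0, 0.001], [0.004, 0.001, -1.0]]
force: [0.0, -0.3, 0.1]
opening: 0.091
finger_force: 0.0
t: 3.53
ee_pos: [0.5741, -0.0646, 0.0857]
orientation: [[-1.0, 0.003, 0.0], [0.003, 1.0, 0.0], [-0.0, 0.0, -1.0]]
force: [-0.4, -1.5, 0.3]
opening: 0.041
finger_force: 0.0
```

```bash
python3 -m jog '[[[0,0,0],[0,0,0],1],[[0,0,0],[0,0,0],1],[[0,0,0],[0,0,0],1],[[0,0,0],[0,0,0],1],[[0,0,0],[0,0,2],1],[[0,0,0],[0,0,4],1],[[0,0,0],[0,0,8],1],[[0,0,0],[0,0,15],1]]' 20
python3 -m jog '[[[0,0,0],[0,0,20],1],[[0,0,0],[0,0,15],1],[[0,0,0],[0,0,5],1],[[0,0,0],[0,0,0],1],[[0,0,0],[0,0,0],1],[[0,0,0],[0,0,0],1],[[0,0,0],[0,0,0],1],[[0,0,0],[0,0,0],1]]'
python3 - <<'E'
from h import *
T=tool();w=bot.read_camera("wrist");a=bot.read_camera("side");np.save("w2.npy",T)
cv2.imwrite("pics/w2.png",w)
cv2.imwrite("pics/m2.png",np.hstack([cv2.resize(w,(400,300)),cv2.resize(a[130:280,150:350],(400,300))]))
E
```

```text
t: 4.2
ee_pos: [0.5731, -0.0645, 0.1141]
orientation: [[-1.0, 0.003, -0.003], [0.003, 1.0, 0.0], [0.003, 0.0, -1.0]]
force: [0.5, -0.2, 0.1]
opening: 0.0005
finger_force: 0.0
t: 4.87
ee_pos: [0.5735, -0.0645, 0.1536]
orientation: [[-1.0, 0.003, -0.002], [0.003, 1.0, 0.0], [0.002, 0.0, -1.0]]
force: [0.0, -0.5, -0.1]
opening: 0.0005
finger_force: 0.0
```

View pics/m2.png

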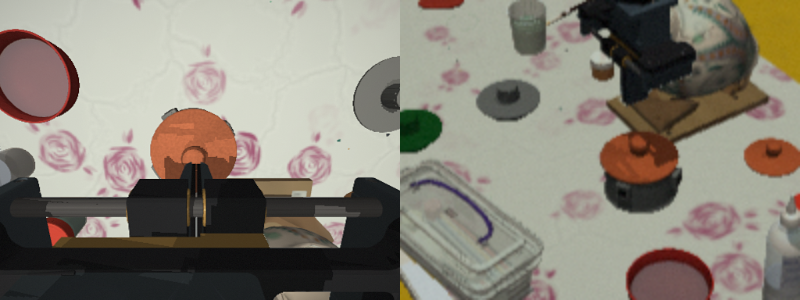

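The fingers closed on nothing: the lid is still on the tub, with its knob at about (250,196) in the wrist view. The gripper tips sit beyond it in +x. I'll check the tool against the cameras.

Run:
```python
from h import *
T=np.load("w2.npy");s=bot.observe()
for off in(0.011,0,-.008):
  p=T[:3,3]+T[:3,2]*off
  print(off,p.round(4),[proj(n,p).round(1) for n in("scene","side")],proj("wrist",p,T).round(1))
w=cv2.imread("pics/w2.png");a=bot.read_camera("scene");b=bot.read_camera("side")
i=w.astype(int);m=((i[...,2]-i[...,0]>60)&(i[...,1]>70));m[:120]=0;m[240:]=0;m[:,:180]=0;m[:,320:]=0
c=max(cv2.findContours(m.astype(np.uint8),0,1)[0],key=cv2.contourArea);e=cv2.fitEllipse(cv2.convexHull(c))
print(e,atz("wrist",*e[0],.062,T).round(4))
f=lambda im,x,y:cv2.resize(im[y:y+100,x:x+100],(400,400),interpolation=cv2.INTER_CUBIC)
cv2.imwrite("pics/m3.png",np.hstack([f(a,240,140),f(b,220,140)]))
```

```text
0.011 [ 0.5735 -0.0645  0.1426] [array([284.9, 195.3]), array([267.4, 185.9])] [249.4 219.1]
0 [ 0.5735 -0.0645  0.1536] [array([285.1, 192.3]), array([267.4, 182.8])] [249.3 224.8]
-0.008 [ 0.5735 -0.0645  0.1616] [array([285.2, 190.1]), array([267.3, 180.6])] [249.3 229.2]
((246.2349395751953, 190.08380126953125), (101.29456329345703, 110.29624938964844), 74.11180877685547) [ 0.5727 -0.0682  0.062 ]
```

View pics/m3.png

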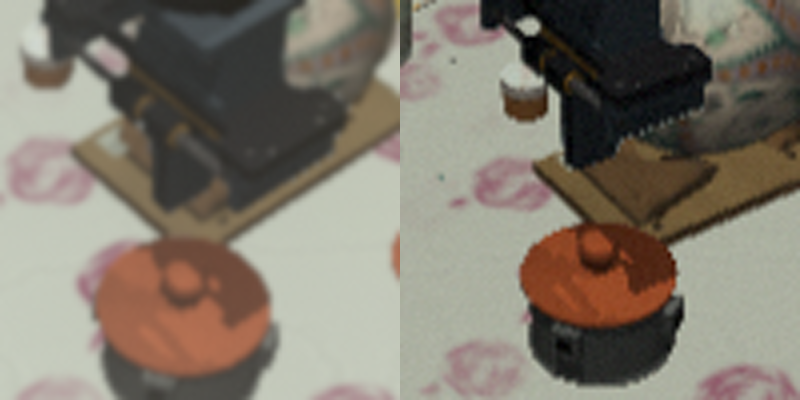

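The tip appears in the scene view at about (284,191) against a predicted (285,195), and in the side view at about (265,182) against (267,186). The pads look roughly 10 mm higher or further back than reported. I'll triangulate.

Run:
```python
from h import *
T=np.load("w2.npy")
print("tip",tri([ray("scene",284,191.2),ray("side",265,182)]).round(4))
print("knob",tri([ray("scene",285.5,210.8),ray("side",269.3,202.5)]).round(4))
w=cv2.imread("pics/w2.png")
cv2.imwrite("pics/c4.png",np.hstack([cv2.resize(w[150:250,200:300],(400,400),interpolation=cv2.INTER_CUBIC),cv2.resize(cv2.convertScaleAbs(w[190:270,210:290],alpha=2.5,beta=20),(400,400),interpolation=cv2.INTER_CUBIC)]))
```

```text
tip [ 0.5668 -0.0655  0.1615]
knob [ 0.5784 -0.0658  0.0797]
```

View pics/c4.png

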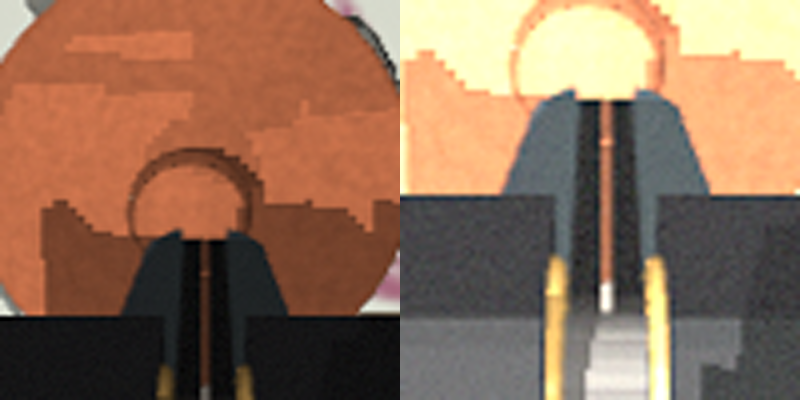

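```bash
python3 -m jog '[[[0,0,0],[0,-3,0],-0.1],[[0,0,0],[0,0,0],-0.1],[[0,0,0],[0,0,0],-0.1],[[0,0,0],[0,0,0],-0.1],[[0,0,0],[0,0,0],-0.1],[[0,0,0],[0,0,0],-0.1],[[0,0,0],[0,0,-5],-0.1],[[0,0,0],[0,0,-10],-0.1]]' 20
python3 -m jog '[[[0,0,0],[0,0,-15],-0.1],[[0,0,0],[0,0,-15],-0.1],[[0,0,0],[0,0,-10],-0.1],[[0,0,0],[0,0,-8],-0.1],[[0,0,0],[0,0,-4],-0.1],[[0,0,0],[0,0,-2],-0.1],[[0,0,0],[0,0,0],-0.1],[[0,0,0],[0,0,0],-0.1]]'
python3 -m jog '[[[0,0,0],[0,0,-1],-0.1],[[0,0,0],[0,0,-1],-0.1],[[0,0,0],[0,0,-1],-0.1],[[0,0,0],[0,0,-1],-0.1],[[0,0,0],[0,0,0],-0.1],[[0,0,0],[0,0,0],-0.1],[[0,0,0],[0,0,0],-0.1],[[0,0,0],[0,0,0],-0.1]]'
```

```text
t: 5.73
ee_pos: [0.5749, -0.0676, 0.1402]
orientation: [[-1.0, 0.003, 0.003], [0.003, 1.0, -0.0], [-0.003, -0.0, -1.0]]
force: [-0.3, 0.2, 0.2]
opening: 0.0493
finger_force: 0.0
t: 6.4
ee_pos: [0.5745, -0.0676, 0.0861]
orientation: [[-1.0, 0.003, 0.001], [0.003, 1.0, -0.0], [-0.001, -0.0, -1.0]]
force: [-0.7, -0.4, 0.1]
opening: 0.0499
finger_force: 0.0
t: 7.07
ee_pos: [0.5741, -0.0676, 0.0816]
orientation: [[-1.0, 0.003, 0.0], [0.003, 1.0, 0.0], [-0.0, 0.0, -1.0]]
force: [0.4, -0.4, -0.7]
opening: 0.0503
finger_force: 0.0
```

```bash
python3 -m jog '[[[0,0,0],[0,0,-1],-0.1],[[0,0,0],[0,0,-1],-0.1],[[0,0,0],[0,0,-1],-0.1],[[0,0,0],[0,0,0],-0.1],[[0,0,0],[0,0,0],-0.1],[[0,0,0],[0,0,0],-0.1],[[0,0,0],[0,0,0],-0.1],[[0,0,0],[0,0,0],-0.1]]'
python3 -m jog '[[[0,0,0],[0,0,-1],-0.1],[[0,0,0],[0,0,-1],-0.1],[[0,0,0],[0,0,-1],-0.1],[[0,0,0],[0,0,0],-0.1],[[0,0,0],[0,0,0],-0.1],[[0,0,0],[0,0,0],-0.1],[[0,0,0],[0,0,0],-0.1],[[0,0,0],[0,0,0],-0.1]]'
```

```text
t: 7.73
ee_pos: [0.5741, -0.0676, 0.0786]
orientation: [[-1.0, 0.003, 0.0], [0.003, 1.0, 0.0], [-0.0, 0.0, -1.0]]
force: [0.1, -0.3, -1.0]
opening: 0.0503
finger_force: 0.0
t: 8.4
ee_pos: [0.5741, -0.0676, 0.0756]
orientation: [[-1.0, 0.003, 0.0], [0.003, 1.0, 0.0], [-0.0, 0.0, -1.0]]
force: [0.3, -0.2, 0.5]
opening: 0.0501
finger_force: 0.0
```

```bash
python3 -m jog '[[[0,0,0],[0,0,-1],-0.1],[[0,0,0],[0,0,-1],-0.1],[[0,0,0],[0,0,-1],-0.1],[[0,0,0],[0,0,0],-0.1],[[0,0,0],[0,0,0],-0.1],[[0,0,0],[0,0,0],-0.1],[[0,0,0],[0,0,0],-0.1],[[0,0,0],[0,0,0],-0.1]]'
python3 -m jog '[[[0,0,0],[0,0,-1],-0.1],[[0,0,0],[0,0,-1],-0.1],[[0,0,0],[0,0,0],-0.1],[[0,0,0],[0,0,0],-0.1],[[0,0,0],[0,0,0],-0.1],[[0,0,0],[0,0,0],-0.1],[[0,0,0],[0,0,0],-0.1],[[0,0,0],[0,0,0],-0.1]]'
```

```text
t: 9.07
ee_pos: [0.5741, -0.0676, 0.0726]
orientation: [[-1.0, 0.003, 0.0], [0.003, 1.0, 0.0], [-0.0, 0.0, -1.0]]
force: [-0.5, 0.1, -0.9]
opening: 0.0499
finger_force: 0.0
t: 9.73
ee_pos: [0.5741, -0.0676, 0.0706]
orientation: [[-1.0, 0.003, 0.0], [0.003, 1.0, 0.0], [-0.0, 0.0, -1.0]]
force: [-0.2, -0.5, -0.1]
opening: 0.0502
finger_force: 0.0
```

The nominal tips are at 60 mm, level with the disc, and there is still no contact, so I need to look.

Run:
```python
from h import *
T=tool();np.save("w5.npy",T);w=bot.read_camera("wrist");a=bot.read_camera("scene");b=bot.read_camera("side")
for n,i in(("w5",w),("a5",a),("b5",b)):cv2.imwrite(f"pics/{n}.png",i)
f=lambda im,x,y:cv2.resize(im[y:y+75,x:x+100],(400,300),interpolation=cv2.INTER_CUBIC)
g=lambda im,x,y:cv2.resize(im[y:y+75,x:x+100],(400,300),interpolation=cv2.INTER_CUBIC)
cv2.imwrite("pics/m5.png",np.vstack([np.hstack([f(a,240,165),f(b,220,165)]),np.hstack([cv2.resize(w,(400,300)),cv2.convertScaleAbs(cv2.resize(w[140:260,170:330],(400,300)),alpha=1.6)])]))
print(T[:3,3])
```

```text
[ 0.57405097 -0.06756495  0.07059151]
```

View pics/m5.png

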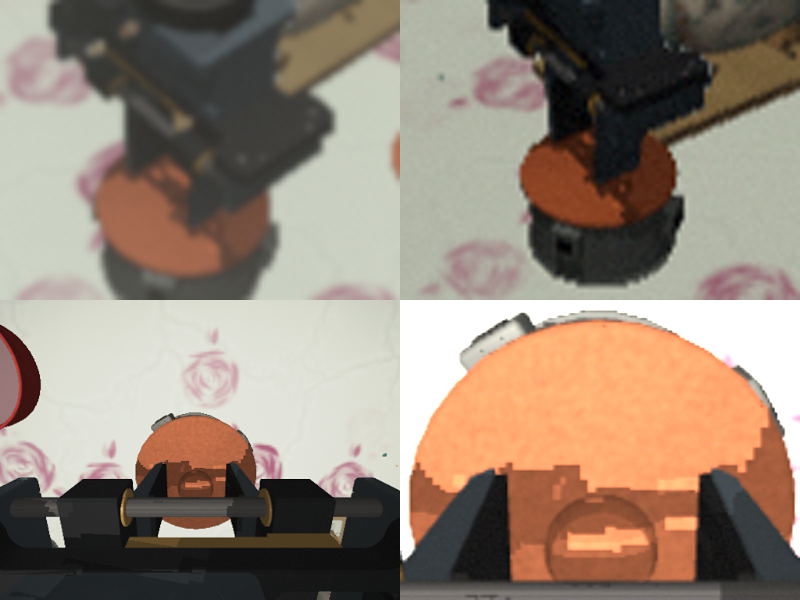

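The fingers now straddle the knob, centred in y (wrist crop: pad faces at 508 and 697, knob at 603), with their tips just above the disc. The reported TCP height reads about 12 mm or more too low relative to the tips, so I'll grip here.

```bash
python3 -m jog '[[[0,0,0],[0,0,0],1],[[0,0,0],[0,0,0],1],[[0,0,0],[0,0,0],1],[[0,0,0],[0,0,0],1],[[0,0,0],[0,0,0],1],[[0,0,0],[0,0,0],1],[[0,0,0],[0,0,0],1],[[0,0,0],[0,0,0],1]]' 20
python3 -c "
from plant import bot;print(bot.observe()['opening'],bot.observe()['finger_force'],bot.observe()['force'],bot.observe()['ft_torque'])"
```

```text
t: 10.55
ee_pos: [0.574, -0.0676, 0.0706]
orientation: [[-1.0, 0.003, 0.0], [0.003, 1.0, 0.0], [-0.0, 0.0, -1.0]]
force: [0.9, -1.1, -0.3]
opening: 0.028
finger_force: 20.0
0.02801967862847466 20.000030267983675 [ 0.92602579 -1.10493337 -0.3013675 ] [-0.05016033 -0.0161918  -0.01623084]
```

```bash
python3 -m jog '[[[0,0,0],[0,0,1],1],[[0,0,0],[0,0,2],1],[[0,0,0],[0,0,3],1],[[0,0,0],[0,0,5],1],[[0,0,0],[0,0,5],1],[[0,0,0],[0,0,4],1],[[0,0,0],[0,0,0],1],[[0,0,0],[0,0,0],1]]' 30
python3 -m jog '[[[0,0,0],[0,0,8],1],[[0,0,0],[0,0,12],1],[[0,0,0],[0,0,12],1],[[0,0,0],[0,0,8],1],[[0,0,0],[0,0,0],1],[[0,0,0],[0,0,0],1],[[0,0,0],[0,0,0],1],[[0,0,0],[0,0,0],1]]'
python3 - <<'E'
from h import *
w=bot.read_camera("wrist");a=bot.read_camera("scene");b=bot.read_camera("side");np.save("w6.npy",tool())
for n,i in(("w6",w),("a6",a),("b6",b)):cv2.imwrite(f"pics/{n}.png",i)
E
```

```text
t: 11.22
ee_pos: [0.5743, -0.0676, 0.091]
orientation: [[-1.0, 0.003, 0.001], [0.003, 1.0, -0.0], [-0.001, -0.0, -1.0]]
force: [-0.1, -0.1, -1.6]
opening: 0.0278
finger_force: 30.0
t: 11.88
ee_pos: [0.5734, -0.0675, 0.1298]
orientation: [[-1.0, 0.003, -0.002], [0.003, 1.0, 0.0], [0.002, 0.0, -1.0]]
force: [0.2, 0.1, -1.7]
opening: 0.0277
finger_force: 30.0
```

```bash
python3 -m jog '[[[0,0,0],[-7,11,0],1],[[0,0,0],[-14,21,0],1],[[0,0,0],[-14,21,0],1],[[0,0,0],[-14,21,0],1],[[0,0,0],[-14,21,0],1],[[0,0,0],[-14,21,0],1],[[0,0,0],[-7,11,0],1],[[0,0,0],[0,0,0],1]]'
python3 -m jog '[[[0,0,0],[0,0,-10],1],[[0,0,0],[0,0,-20],1],[[0,0,0],[0,0,-20],1],[[0,0,0],[0,0,-20],1],[[0,0,0],[0,0,-15],1],[[0,0,0],[0,0,-10],1],[[0,0,0],[0,0,-5],1],[[0,0,0],[0,0,0],1]]'
python3 - <<'E'
from h import *
print(bot.observe()["force"])
w=bot.read_camera("wrist");a=bot.read_camera("scene");b=bot.read_camera("side");np.save("w7.npy",tool())
for n,i in(("w7",w),("a7",a),("b7",b)):cv2.imwrite(f"pics/{n}.png",i)
E
```

```text
t: 12.7
ee_pos: [0.4879, 0.0615, 0.1306]
orientation: [[-1.0, -0.0, -0.001], [-0.0, 1.0, 0.001], [0.001, 0.001, -1.0]]
force: [0.2, -0.3, -2.3]
opening: 0.0277
finger_force: 30.0
t: 13.37
ee_pos: [0.4896, 0.0586, 0.029]
orientation: [[-1.0, 0.004, -0.003], [0.004, 1.0, -0.0], [0.003, -0.0, -1.0]]
force: [-0.0, 0.0, -0.7]
opening: 0.0276
finger_force: 30.0
[-0.03461073  0.04523998 -0.67340647]
```

```bash
python3 -m jog '[[[0,0,0],[0,0,-3],1],[[0,0,0],[0,0,-3],1],[[0,0,0],[0,0,-2],1],[[0,0,0],[0,0,-1],1],[[0,0,0],[0,0,-1],1],[[0,0,0],[0,0,0],1],[[0,0,0],[0,0,0],1],[[0,0,0],[0,0,0],1]]'
python3 -m jog '[[[0,0,0],[0,0,-1],1],[[0,0,0],[0,0,-0.5],1],[[0,0,0],[0,0,0],1],[[0,0,0],[0,0,0],1],[[0,0,0],[0,0,0],1],[[0,0,0],[0,0,0],1],[[0,0,0],[0,0,0],1],[[0,0,0],[0,0,0],1]]'
python3 -m jog '[[[0,0,0],[0,0,-0.5],1],[[0,0,0],[0,0,0],1],[[0,0,0],[0,0,0],1],[[0,0,0],[0,0,0],1],[[0,0,0],[0,0,0],1],[[0,0,0],[0,0,0],1],[[0,0,0],[0,0,0],1],[[0,0,0],[0,0,0],1]]'
```

```text
t: 14.18
ee_pos: [0.4901, 0.0595, 0.0207]
orientation: [[-1.0, 0.003, 0.0], [0.003, 1.0, 0.0], [-0.0, 0.0, -1.0]]
force: [-0.6, -0.1, -2.1]
opening: 0.0279
finger_force: 30.0
t: 14.85
ee_pos: [0.49, 0.0594, 0.0191]
orientation: [[-1.0, 0.003, 0.0], [0.003, 1.0, 0.0], [-0.0, 0.0, -1.0]]
force: [0.6, 0.5, -2.2]
opening: 0.0274
finger_force: 30.0
t: 15.52
ee_pos: [0.49, 0.0594, 0.0186]
orientation: [[-1.0, 0.003, -0.0], [0.003, 1.0, 0.0], [0.0, 0.0, -1.0]]
force: [-0.1, -0.3, -1.6]
opening: 0.0274
finger_force: 30.0
```

```bash
python3 -m jog '[[[0,0,0],[0,0,-0.5],1],[[0,0,0],[0,0,-0.5],1],[[0,0,0],[0,0,0],1],[[0,0,0],[0,0,0],1],[[0,0,0],[0,0,0],1],[[0,0,0],[0,0,0],1],[[0,0,0],[0,0,0],1],[[0,0,0],[0,0,0],1]]'
python3 -m jog '[[[0,0,0],[0,0,-0.5],1],[[0,0,0],[0,0,-0.5],1],[[0,0,0],[0,0,0],1],[[0,0,0],[0,0,0],1],[[0,0,0],[0,0,0],1],[[0,0,0],[0,0,0],1],[[0,0,0],[0,0,0],1],[[0,0,0],[0,0,0],1]]'
```

```text
t: 16.18
ee_pos: [0.4901, 0.0594, 0.0176]
orientation: [[-1.0, 0.003, 0.0], [0.003, 1.0, 0.0], [-0.0, 0.0, -1.0]]
force: [0.8, 0.4, -1.1]
opening: 0.0277
finger_force: 30.0
t: 16.85
ee_pos: [0.4901, 0.0594, 0.0166]
orientation: [[-1.0, 0.003, 0.0], [0.003, 1.0, 0.0], [-0.0, 0.0, -1.0]]
force: [0.0, -0.3, -0.9]
opening: 0.0277
finger_force: 30.0
```

```bash
python3 -m jog '[[[0,0,0],[0,0,-0.5],1],[[0,0,0],[0,0,-0.5],1],[[0,0,0],[0,0,0],1],[[0,0,0],[0,0,0],1],[[0,0,0],[0,0,0],1],[[0,0,0],[0,0,0],1],[[0,0,0],[0,0,0],1],[[0,0,0],[0,0,0],1]]'
python3 -m jog '[[[0,0,0],[0,0,-0.5],1],[[0,0,0],[0,0,0],1],[[0,0,0],[0,0,0],1],[[0,0,0],[0,0,0],1],[[0,0,0],[0,0,0],1],[[0,0,0],[0,0,0],1],[[0,0,0],[0,0,0],1],[[0,0,0],[0,0,0],1]]'
```

```text
t: 17.52
ee_pos: [0.4901, 0.0594, 0.0165]
orientation: [[-1.0, 0.003, 0.0], [0.003, 1.0, 0.0], [-0.0, 0.0, -1.0]]
force: [-1.7, 1.0, 6.8]
opening: 0.0276
finger_force: 30.0
t: 18.18
ee_pos: [0.4901, 0.0594, 0.0165]
orientation: [[-1.0, 0.003, 0.001], [0.003, 1.0, 0.0], [-0.001, 0.0, -1.0]]
force: [-3.8, -1.0, 10.1]
opening: 0.0278
finger_force: 30.0
```

```bash
python3 -m jog '[[[0,0,0],[0,0,1.3],1],[[0,0,0],[0,0,0],1],[[0,0,0],[0,0,0],-0.2],[[0,0,0],[0,0,0],-0.2],[[0,0,0],[0,0,0],-0.2],[[0,0,0],[0,0,0],-0.2],[[0,0,0],[0,0,0],-0.2],[[0,0,0],[0,0,0],-0.2]]'
python3 -m jog '[[[0,0,0],[0,0,8],-0.2],[[0,0,0],[0,0,15],-0.2],[[0,0,0],[0,0,25],-0.2],[[0,0,0],[0,0,30],-0.6],[[0,0,0],[0,0,30],-1],[[0,0,0],[0,0,20],-1],[[0,0,0],[0,15,10],-1],[[0,0,0],[0,20,0],-1]]'
python3 -m jog '[[[0,0,0],[3,20,0],-1],[[0,0,0],[3,20,0],-1],[[0,0,0],[3,20,0],-1],[[0,0,0],[3,20,0],-1],[[0,0,0],[3,20,0],-1],[[0,0,0],[0,15,0],-1],[[0,0,0],[0,5,0],-1],[[0,0,0],[0,0,0],-1]]'
python3 - <<'E'
from h import *
T=tool();w=bot.read_camera("wrist");a=bot.read_camera("scene");b=bot.read_camera("side");np.save("w8.npy",T);print(T[:3,3],bot.observe()["opening"])
for n,i in(("w8",w),("a8",a),("b8",b)):cv2.imwrite(f"pics/{n}.png",i)
cv2.imwrite("pics/m8.png",np.vstack([np.hstack([cv2.resize(w,(400,300)),cv2.resize(b[130:280,150:350],(400,300))]),np.hstack([cv2.resize(a[130:280,150:350],(400,300)),cv2.resize(a[180:255,240:340],(400,300))])]))
E
```

```text
t: 18.85
ee_pos: [0.49, 0.0594, 0.0163]
orientation: [[-1.0, 0.003, -0.0], [0.003, 1.0, 0.0], [0.0, 0.0, -1.0]]
force: [-0.6, -0.1, 0.1]
opening: 0.055
finger_force: 0.0
t: 19.52
ee_pos: [0.4919, 0.0942, 0.1581]
orientation: [[-1.0, 0.005, 0.007], [0.005, 1.0, 0.001], [-0.007, 0.001, -1.0]]
force: [0.6, 0.7, -0.4]
opening: 0.0851
finger_force: 0.0
t: 20.18
ee_pos: [0.5049, 0.2153, 0.1546]
orientation: [[-1.0, 0.001, 0.0], [0.001, 1.0, 0.0], [-0.0, 0.0, -1.0]]
force: [-1.1, -0.6, -0.1]
opening: 0.0912
finger_force: 0.0
[0.5049116  0.21526074 0.1546417 ] 0.09113459924417584
```

View pics/m8.png

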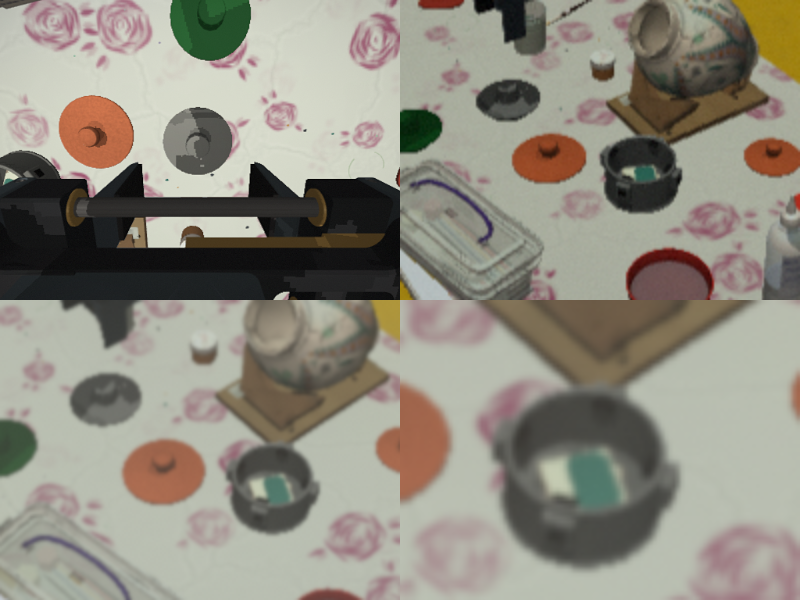

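The view shows the lid standing upright on the table (side view, about (274,210)) and the tub open with the tiles inside. The cover is at about (252,180) in the wrist image. I'll measure the cover, using the lid as a reference.

```bash
cat >> h.py <<'E'
def ell(m,box):
    x0,y0,x1,y1=box;k=np.zeros(m.shape,np.uint8);k[y0:y1,x0:x1]=m[y0:y1,x0:x1]
    c=max(cv2.findContours(k,0,1)[0],key=cv2.contourArea);return cv2.fitEllipse(cv2.convexHull(c))
E
python3 - <<'E'
from h import *
w=cv2.imread("pics/w8.png");T=np.load("w8.npy");i=w.astype(int)
e=ell((i[...,2]-i[...,0]>60),(60,115,180,225));print("lid",e,atz("wrist",*e[0],.008,T).round(4))
e=ell((np.ptp(i,axis=2)<25)&(w.max(2)<165),(200,130,303,226));print("cov",e,atz("wrist",*e[0],.019,T).round(4))
print("knob top approx", atz("wrist",253,183,.0465,T).round(4))
for n in("a8","b8"):
  cam="scene" if n[0]=="a" else "side";im=cv2.imread(f"pics/{n}.png");j=im.astype(int)
  b=(205,195,257,235) if n[0]=="a" else (202,190,246,225)
  e=ell((j[...,2]-j[...,0]>50),b);print(n,e,atz(cam,*e[0],.007,T).round(4) if 0 else atz(cam,*e[0],.007).round(4))
  b=(183,164,222,195) if n[0]=="a" else (186,167,222,193)
  e=ell((j.max(2)<(140)),b);print(n,"cov",e,atz(cam,*e[0],.019).round(4))
E
```

```text
lid ((122.572509765625, 168.32131958007812), (88.51739501953125, 99.87303161621094), 128.49061584472656) [0.4916 0.0596 0.008 ]
cov ((252.50245666503906, 180.22950744628906), (86.70635223388672, 88.52999877929688), 95.42691802978516) [0.5042 0.2183 0.019 ]
knob top approx [0.5008 0.2187 0.0465]
a8 ((231.26393127441406, 215.41094970703125), (31.644638061523438, 40.56496047973633), 83.47339630126953) [0.4926 0.0606 0.007 ]
a8 cov ((202.39022827148438, 179.1549835205078), (25.63987159729004, 35.59234619140625), 82.67708587646484) [0.5042 0.2166 0.019 ]
b8 ((224.1026153564453, 208.64230346679688), (23.780378341674805, 36.9921760559082), 85.32190704345703) [0.4933 0.0596 0.007 ]
b8 cov ((203.66018676757812, 179.59498596191406), (21.18764305114746, 32.13698196411133), 82.71427917480469) [0.5027 0.2128 0.019 ]
```

```bash
python3 -m jog '[[[0,0,0],[-1,3,-10],-0.3],[[0,0,0],[0,0,-22],-0.3],[[0,0,0],[0,0,-25],-0.3],[[0,0,0],[0,0,-25],-0.3],[[0,0,0],[0,0,-20],-0.3],[[0,0,0],[0,0,-12],-0.3],[[0,0,0],[0,0,-6],-0.3],[[0,0,0],[0,0,-2],-0.3]]' 30
python3 -m jog '[[[0,0,0],[0,0,-3],-0.3],[[0,0,0],[0,0,-2],-0.3],[[0,0,0],[0,0,-2],-0.3],[[0,0,0],[0,0,0],-0.3],[[0,0,0],[0,0,0],-0.3],[[0,0,0],[0,0,0],-0.3],[[0,0,0],[0,0,0],-0.3],[[0,0,0],[0,0,0],-0.3]]'
```

```text
t: 21.0
ee_pos: [0.5031, 0.2166, 0.0309]
orientation: [[-1.0, 0.004, -0.003], [0.004, 1.0, -0.001], [0.003, -0.001, -1.0]]
force: [0.2, 0.8, 0.6]
opening: 0.0595
finger_force: 0.0
t: 21.67
ee_pos: [0.5042, 0.2175, 0.0256]
orientation: [[-1.0, 0.003, 0.0], [0.003, 1.0, 0.0], [-0.0, 0.0, -1.0]]
force: [-0.4, -0.1, -0.4]
opening: 0.0593
finger_force: 0.0
```

```bash
python3 -m jog '[[[0,0,0],[0,0,-1],-0.3],[[0,0,0],[0,0,-1],-0.3],[[0,0,0],[0,0,-1],-0.3],[[0,0,0],[0,0,0],-0.3],[[0,0,0],[0,0,0],-0.3],[[0,0,0],[0,0,0],-0.3],[[0,0,0],[0,0,0],-0.3],[[0,0,0],[0,0,0],-0.3]]'
python3 -m jog '[[[0,0,0],[0,0,0],1],[[0,0,0],[0,0,0],1],[[0,0,0],[0,0,0],1],[[0,0,0],[0,0,0],1],[[0,0,0],[0,0,0],1],[[0,0,0],[0,0,0],1],[[0,0,0],[0,0,0],1],[[0,0,0],[0,0,0],1]]' 40
```

```text
t: 22.33
ee_pos: [0.5041, 0.2174, 0.0224]
orientation: [[-1.0, 0.003, 0.0], [0.003, 1.0, 0.0], [-0.0, 0.0, -1.0]]
force: [0.2, -0.1, 0.0]
opening: 0.0592
finger_force: 0.0
t: 23.0
ee_pos: [0.504, 0.2175, 0.0224]
orientation: [[-1.0, 0.003, 0.0], [0.003, 1.0, 0.0], [-0.0, 0.0, -1.0]]
force: [0.3, 0.5, 0.6]
opening: 0.0327
finger_force: 40.0
```

```bash
python3 -m jog '[[[0,0,0],[0,0,4],1],[[0,0,0],[0,0,8],1],[[0,0,0],[0,0,16],1],[[0,0,0],[0,0,25],1],[[0,0,0],[0,0,30],1],[[0,0,0],[3,-10,30],1],[[0,0,0],[8,-20,30],1],[[0,0,0],[10,-25,20],1]]'
python3 -m jog '[[[0,0,0],[10,-25,10],1],[[0,0,0],[10,-25,5],1],[[0,0,0],[8,-20,0],1],[[0,0,0],[5,-15,0],1],[[0,0,0],[2,-8,0],1],[[0,0,0],[0,0,0],1],[[0,0,0],[0,0,0],1],[[0,0,0],[0,0,0],1]]'
python3 - <<'E'
from h import *
T=tool();w=bot.read_camera("wrist");a=bot.read_camera("scene");b=bot.read_camera("side");np.save("w9.npy",T);print(T[:3,3],bot.observe()["opening"])
for n,i in(("w9",w),("a9",a),("b9",b)):cv2.imwrite(f"pics/{n}.png",i)
g=lambda im,z,s:cv2.resize(im[z[1]:z[3],z[0]:z[2]],s,interpolation=cv2.INTER_CUBIC)
cv2.imwrite("pics/m9.png",np.hstack([w[:,:400],np.vstack([g(w,(90,120,220,217),(400,300)),g(b,(200,130,300,151+54),(400,300))])[:384*2][:600] [:384] if 0 else g(w,(90,120,218,250),(390,384))]))
E
```

```text
t: 23.67
ee_pos: [0.5258, 0.1631, 0.1893]
orientation: [[-1.0, 0.0, 0.004], [0.0, 1.0, 0.002], [-0.004, 0.002, -1.0]]
force: [0.5, -0.4, -1.3]
opening: 0.0323
finger_force: 40.0
t: 24.33
ee_pos: [0.5596, 0.0703, 0.2004]
orientation: [[-1.0, 0.002, -0.0], [0.002, 1.0, 0.001], [0.0, 0.001, -1.0]]
force: [0.7, 0.1, -1.0]
opening: 0.0325
finger_force: 40.0
[0.55958022 0.07032654 0.20042901] 0.03291513226832441
```

View pics/m9.png

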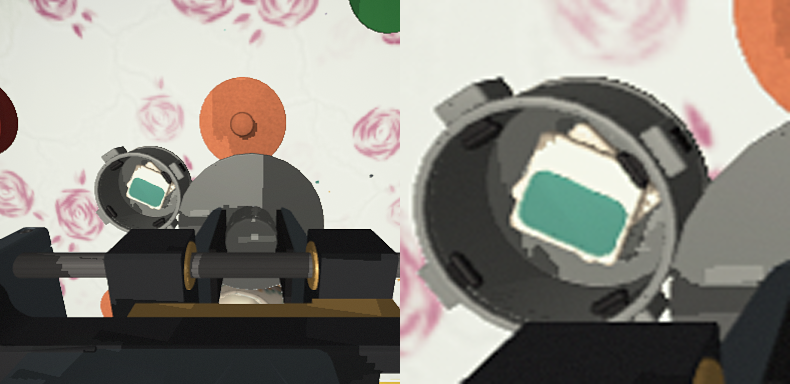

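The wrist view shows the cover held level and the open tub to its left. In the crop the four noses are at (481,131), (631,167), (465,270) and (611,302), which gives a centre at about pixel (138.2,193.6). I'll refine this with a model fit of the rim circles.

Run:
```python
from h import *
from scipy.ndimage import map_coordinates as mc
th=np.linspace(0,2*np.pi,240)
def fit(cam,im,T,c0,mask):
    g=cv2.GaussianBlur(cv2.cvtColor(im,cv2.COLOR_BGR2GRAY).astype(float),(0,0),.8)
    def samp(c,r):
        P=np.array([proj(cam,[c[0]+r*np.cos(t),c[1]+r*np.sin(t),.06],T) for t in th[mask]])
        return mc(g,[P[:,1],P[:,0]],order=1)
    best=[]
    for dx in np.arange(-8,8.1,1):
      for dy in np.arange(-8,8.1,1):
        c=(c0[0]+dx/1e3,c0[1]+dy/1e3)
        # bright rim between darker inside, contrast outside
        s=np.mean(samp(c,.051)-samp(c,.0465))
        s2=np.mean(np.abs(samp(c,.0515)-samp(c,.0555)))
        best.append((s+s2,c))
    best.sort(reverse=True); return [(round(b[0],1),np.round(b[1],4).tolist()) for b in best[:4]]
T=np.load("w9.npy");w=cv2.imread("pics/w9.png")
c=atz("wrist",138.24,193.6,.055,T);print("noses",c.round(4))
# use the part toward the robot and left (not hidden)
print("wrist",fit("wrist",w,T,c[:2],(np.cos(th)<.6)&(np.sin(th)<.8)))
for n,cam in(("a8","scene"),("b8","side")):
    print(cam,fit(cam,cv2.imread(f"pics/{n}.png"),None,c[:2],th>-1))
# held cover flange: fit visible outline of flange in wrist view: grey region
i=w.astype(int)
print([proj("wrist",[.5596+.0535*np.cos(t),.0703+.0535*np.sin(t),.198],T).round(0).tolist() for t in(np.pi,2.5,-2.5)])
```

```text
noses [ 0.5778 -0.0692  0.055 ]Traceback (most recent call last):
  File "<stdin>", line 21, in <module>
  File "<stdin>", line 14, in fit
  File "<stdin>", line 7, in samp
  File "h.py", line 15, in proj
    m=bot.camera_model(n);K=np.array(m["K"])
ValueError: time passes only in moves, steps and waits
```

```bash
sed -i 's/^from plant import bot$/from plant import bot\nfrom functools import lru_cache\ncam=lru_cache(bot.camera_model)/; s/bot.camera_model(n)/cam(n)/' h.py
python3 - <<'E'
from h import *
from scipy.ndimage import map_coordinates as mc
th=np.linspace(0,2*np.pi,120)
def fit(cm,im,T,c0,mask):
    g=cv2.GaussianBlur(cv2.cvtColor(im,cv2.COLOR_BGR2GRAY).astype(float),(0,0),.8)
    def samp(c,r):
        P=np.array([proj(cm,[c[0]+r*np.cos(t),c[1]+r*np.sin(t),.06],T) for t in th[mask]])
        return mc(g,[P[:,1],P[:,0]],order=1)
    best=[]
    for dx in np.arange(-8,8.1,1):
      for dy in np.arange(-8,8.1,1):
        c=(c0[0]+dx/1e3,c0[1]+dy/1e3)
        s=np.mean(samp(c,.051)-samp(c,.0465))+np.mean(np.abs(samp(c,.0515)-samp(c,.0555)))
        best.append((s,c))
    best.sort(reverse=True); return [(round(b[0],1),np.round(b[1],4).tolist()) for b in best[:3]]
T=np.load("w9.npy");w=cv2.imread("pics/w9.png")
c=atz("wrist",138.24,193.6,.055,T);print("noses",c.round(4))
print("wrist",fit("wrist",w,T,c[:2],(np.cos(th)<.6)&(np.sin(th)<.8)))
for n,cm in(("a8","scene"),("b8","side")):
    print(cm,fit(cm,cv2.imread(f"pics/{n}.png"),None,c[:2],th>-1))
E
```

```text
noses [ 0.5778 -0.0692  0.055 ]
wrist [(np.float64(141.4), [0.5788, -0.0682]), (np.float64(138.2), [0.5788, -0.0692]), (np.float64(135.1), [0.5778, -0.0692])]
scene [(np.float64(33.8), [0.5768, -0.0702]), (np.float64(33.6), [0.5778, -0.0702]), (np.float64(33.5), [0.5778, -0.0692])]
side [(np.float64(41.8), [0.5758, -0.0712]), (np.float64(41.6), [0.5768, -0.0722]), (np.float64(41.5), [0.5768, -0.0712])]
```

Run:
```python
from h import *
T=np.load("w9.npy");w=cv2.imread("pics/w9.png");g=cv2.cvtColor(w,cv2.COLOR_BGR2GRAY).astype(int)
print(g[140:170,250].tolist(), g[140:170,275].tolist());print(g[200,160:205].tolist());print(g[200,300:335].tolist())
for r in(.1954,.198,):
  for dx in(-4,0,4): print(r,dx,[proj("wrist",[.5596+dx/1e3+.0535*np.cos(t),.0703+.0535*np.sin(t),r],T).round(1).tolist() for t in(np.pi,2.6,2.2,-2.6,-2.2)])
```

```text
[130, 131, 129, 127, 127, 129, 128, 132, 131, 132, 131, 131, 120, 75, 151, 137, 138, 137, 137, 137, 137, 136, 135, 136, 136, 136, 136, 137, 135, 135] [129, 127, 128, 128, 126, 127, 130, 130, 128, 126, 112, 135, 233, 242, 239, 239, 236, 129, 69, 74, 76, 77, 76, 75, 75, 77, 75, 76, 76, 75]
[131, 170, 235, 175, 89, 89, 96, 97, 76, 65, 118, 129, 129, 130, 130, 131, 110, 139, 151, 152, 100, 53, 114, 131, 131, 131, 131, 130, 131, 130, 131, 131, 130, 131, 131, 131, 129, 130, 129, 131, 131, 131, 130, 131, 131]
[74, 75, 74, 74, 74, 74, 74, 73, 73, 74, 76, 74, 72, 74, 73, 74, 74, 73, 71, 62, 231, 242, 238, 236, 236, 236, 236, 237, 236, 236, 237, 236, 237, 236, 236]
0.1954 -4 [[249.0, 143.3], [289.1, 154.4], [310.7, 174.8], [208.9, 154.7], [187.5, 175.2]]
0.1954 0 [[249.0, 149.2], [288.9, 160.2], [310.4, 180.4], [209.2, 160.4], [187.9, 180.7]]
0.1954 4 [[249.0, 155.1], [288.7, 165.9], [310.1, 185.9], [209.4, 166.1], [188.2, 186.2]]
0.198 -4 [[249.0, 143.7], [289.6, 155.0], [311.5, 175.6], [208.4, 155.2], [186.7, 176.0]]
0.198 0 [[249.0, 149.7], [289.4, 160.8], [311.2, 181.2], [208.6, 161.0], [187.1, 181.6]]
0.198 4 [[249.0, 155.6], [289.2, 166.6], [310.9, 186.8], [208.9, 166.8], [187.4, 187.1]]
```

```bash
python3 -m jog '[[[0,0,0],[1,-10,0],1],[[0,0,0],[3,-25,0],1],[[0,0,0],[3,-30,0],1],[[0,0,0],[3,-30,0],1],[[0,0,0],[3,-25,0],1],[[0,0,0],[3,-15,0],1],[[0,0,0],[1,-5,0],1],[[0,0,0],[0,0,0],1]]'
python3 -m jog '[[[0,0,0],[0,0,-15],1],[[0,0,0],[0,0,-25],1],[[0,0,0],[0,0,-25],1],[[0,0,0],[0,0,-20],1],[[0,0,0],[0,0,-15],1],[[0,0,0],[0,0,-10],1],[[0,0,0],[0,0,-4],1],[[0,0,0],[0,0,0],1]]'
python3 -m jog '[[[0,0,0],[0,0,-1],1],[[0,0,0],[0,0,-1],1],[[0,0,0],[0,0,-1],1],[[0,0,0],[0,0,0],1],[[0,0,0],[0,0,0],1],[[0,0,0],[0,0,0],1],[[0,0,0],[0,0,0],1],[[0,0,0],[0,0,0],1]]'
```

```text
t: 25.15
ee_pos: [0.5771, -0.0717, 0.2002]
orientation: [[-1.0, 0.005, -0.0], [0.005, 1.0, 0.0], [0.0, 0.0, -1.0]]
force: [-1.0, -0.0, -0.2]
opening: 0.0325
finger_force: 40.0
t: 25.82
ee_pos: [0.5767, -0.0698, 0.0858]
orientation: [[-1.0, 0.002, -0.001], [0.002, 1.0, 0.0], [0.001, 0.0, -1.0]]
force: [-0.2, -0.4, -0.7]
opening: 0.0326
finger_force: 40.0
t: 26.48
ee_pos: [0.5771, -0.0706, 0.0835]
orientation: [[-1.0, 0.003, 0.0], [0.003, 1.0, 0.0], [-0.0, 0.0, -1.0]]
force: [0.1, 0.4, -1.4]
opening: 0.0328
finger_force: 40.0
```

```bash
python3 -m jog '[[[0,0,0],[0,0.5,-1],1],[[0,0,0],[0,0,-1],1],[[0,0,0],[0,0,-1],1],[[0,0,0],[0,0,-1],1],[[0,0,0],[0,0,-1],1],[[0,0,0],[0,0,0],1],[[0,0,0],[0,0,0],1],[[0,0,0],[0,0,0],1]]'
python3 -m jog '[[[0,0,0],[0,0,-0.5],1],[[0,0,0],[0,0,-0.5],1],[[0,0,0],[0,0,0],1],[[0,0,0],[0,0,0],1],[[0,0,0],[0,0,0],1],[[0,0,0],[0,0,0],1],[[0,0,0],[0,0,0],1],[[0,0,0],[0,0,0],1]]'
python3 -c "
from plant import bot;print(bot.observe()['ft_torque'])"
```

```text
t: 27.15
ee_pos: [0.577, -0.0701, 0.0784]
orientation: [[-1.0, 0.003, -0.0], [0.003, 1.0, 0.0], [0.0, 0.0, -1.0]]
force: [0.9, -0.4, -0.9]
opening: 0.0325
finger_force: 40.0
t: 27.82
ee_pos: [0.5769, -0.07, 0.0775]
orientation: [[-1.0, 0.003, -0.0], [0.003, 1.0, 0.0], [0.0, 0.0, -1.0]]
force: [-3.1, 1.0, 3.1]
opening: 0.0322
finger_force: 40.0
[0.11403808 0.35063721 0.01050274]
```

```bash
python3 -m jog '[[[0,0,0],[-1,0.2,0],1],[[0,0,0],[0,0,-0.5],1],[[0,0,0],[0,0,0],1],[[0,0,0],[0,0,0],1],[[0,0,0],[0,0,0],1],[[0,0,0],[0,0,0],1],[[0,0,0],[0,0,0],1],[[0,0,0],[0,0,0],1]]'
python3 -c "
from plant import bot;print(bot.observe()['ft_torque'])"
```

```text
t: 28.48
ee_pos: [0.5762, -0.0699, 0.0769]
orientation: [[-1.0, 0.003, 0.0], [0.003, 1.0, 0.0], [-0.0, 0.0, -1.0]]
force: [0.5, 0.4, 1.9]
opening: 0.0324
finger_force: 40.0
[-0.020592   -0.03397388  0.0067879 ]
```

```bash
python3 -m jog '[[[0,0,0],[0,0,-0.5],1],[[0,0,0],[0,0,-0.5],1],[[0,0,0],[0,0,-0.5],1],[[0,0,0],[0,0,-0.5],1],[[0,0,0],[0,0,0],1],[[0,0,0],[0,0,0],1],[[0,0,0],[0,0,0],1],[[0,0,0],[0,0,0],1]]'
python3 -m jog '[[[0,0,0],[0,0,-0.5],1],[[0,0,0],[0,0,-0.5],1],[[0,0,0],[0,0,-0.5],1],[[0,0,0],[0,0,-0.5],1],[[0,0,0],[0,0,0],1],[[0,0,0],[0,0,0],1],[[0,0,0],[0,0,0],1],[[0,0,0],[0,0,0],1]]'
python3 -c "
from plant import bot;print(bot.observe()['ft_torque'])"
```

```text
t: 29.15
ee_pos: [0.5766, -0.07, 0.076]
orientation: [[-1.0, 0.003, 0.002], [0.003, 1.0, -0.0], [-0.002, -0.0, -1.0]]
force: [-1.2, -0.5, 7.8]
opening: 0.0331
finger_force: 40.0
t: 29.82
ee_pos: [0.5771, -0.07, 0.0749]
orientation: [[-1.0, 0.003, 0.003], [0.003, 1.0, -0.0], [-0.003, -0.0, -1.0]]
force: [-2.8, 0.4, 11.8]
opening: 0.0324
finger_force: 40.0
[0.10954556 0.29757034 0.01310206]
```

```bash
python3 -m jog '[[[0,0,0],[-0.8,0,-0.5],1],[[0,0,0],[0,0,-0.5],1],[[0,0,0],[0,0,-0.5],1],[[0,0,0],[0,0,-0.5],1],[[0,0,0],[0,0,0],1],[[0,0,0],[0,0,0],1],[[0,0,0],[0,0,0],1],[[0,0,0],[0,0,0],1]]'
python3 -m jog '[[[0,0,0],[0,0,-0.5],1],[[0,0,0],[0,0,-0.5],1],[[0,0,0],[0,0,-0.5],1],[[0,0,0],[0,0,-0.5],1],[[0,0,0],[0,0,0],1],[[0,0,0],[0,0,0],1],[[0,0,0],[0,0,0],1],[[0,0,0],[0,0,0],1]]'
python3 -c "
from plant import bot;print(bot.observe()['ft_torque'])"
```

```text
t: 30.48
ee_pos: [0.5754, -0.0699, 0.0705]
orientation: [[-1.0, 0.003, 0.0], [0.003, 1.0, 0.0], [-0.0, 0.0, -1.0]]
force: [1.2, -0.6, -1.5]
opening: 0.0325
finger_force: 40.0
t: 31.15
ee_pos: [0.5749, -0.0698, 0.0685]
orientation: [[-1.0, 0.003, -0.001], [0.003, 1.0, 0.0], [0.001, 0.0, -1.0]]
force: [1.1, 1.4, -4.3]
opening: 0.0326
finger_force: 40.0
[-0.03954828 -0.28008337 -0.0334061 ]
```

```bash
python3 -m jog '[[[0,0,0],[0.6,0,-0.5],1],[[0,0,0],[0,0,-0.5],1],[[0,0,0],[0,0,-0.5],1],[[0,0,0],[0,0,-0.5],1],[[0,0,0],[0,0,0],1],[[0,0,0],[0,0,0],1],[[0,0,0],[0,0,0],1],[[0,0,0],[0,0,0],1]]'
python3 -m jog '[[[0,0,0],[0,0,-0.5],1],[[0,0,0],[0,0,-0.5],1],[[0,0,0],[0,0,0],1],[[0,0,0],[0,0,0],1],[[0,0,0],[0,0,0],1],[[0,0,0],[0,0,0],1],[[0,0,0],[0,0,0],1],[[0,0,0],[0,0,0],1]]'
python3 -c "
from plant import bot;print(bot.observe()['ft_torque'])"
```

```text
t: 31.82
ee_pos: [0.5758, -0.0698, 0.0669]
orientation: [[-1.0, 0.003, -0.0], [0.003, 1.0, 0.0], [0.0, 0.0, -1.0]]
force: [-0.7, -0.6, -1.5]
opening: 0.0329
finger_force: 40.0
t: 32.48
ee_pos: [0.5758, -0.0698, 0.0664]
orientation: [[-1.0, 0.003, 0.0], [0.003, 1.0, 0.0], [-0.0, 0.0, -1.0]]
force: [-2.6, 0.5, 4.9]
opening: 0.0325
finger_force: 40.0
[0.07089889 0.34250824 0.01380391]
```

```bash
python3 -m jog '[[[0,0,0],[-0.4,0,-0.4],1],[[0,0,0],[0,0,-0.4],1],[[0,0,0],[0,0,0],1],[[0,0,0],[0,0,0],1],[[0,0,0],[0,0,0],1],[[0,0,0],[0,0,0],1],[[0,0,0],[0,0,0],1],[[0,0,0],[0,0,0],1]]'
python3 -c "
from plant import bot;print(bot.observe()['ft_torque'])"
```

```text
t: 33.15
ee_pos: [0.5758, -0.0698, 0.0663]
orientation: [[-1.0, 0.003, 0.001], [0.003, 1.0, 0.0], [-0.001, 0.0, -1.0]]
force: [-2.6, 0.7, 9.1]
opening: 0.0325
finger_force: 40.0
[0.2154487  0.3585391  0.01462772]
```

```bash
python3 -m jog '[[[0,0,0],[0,0,-0.3],1],[[0,0,0],[0,0,0],1],[[0,0,0],[0,0,0],1],[[0,0,0],[0,0,0],1],[[0,0,0],[0,0,0],1],[[0,0,0],[0,0,0],1],[[0,0,0],[0,0,0],1],[[0,0,0],[0,0,0],1]]'
python3 - <<'E'
from h import *
b=bot.read_camera("side");b8=cv2.imread("pics/b8.png");print(bot.observe()["force"])
j=b.astype(int);e=ell((j[...,2]-j[...,0]>50),(202,190,246,225));print("lid",e[0],e[1],"before 224.1 208.6")
d=(np.abs(b.astype(int)-b8).max(2)>60)
for n,(x0,y0,x1,y1) in dict(bowl=(262,252,308,294),jar=(243,150,260,172),squeezy=(328,228,357,290),tub=(250,215,292,236)).items(): print(n,d[y0:y1,x0:x1].mean().round(3))
E
```

```text
t: 33.82
ee_pos: [0.5759, -0.0699, 0.0663]
orientation: [[-1.0, 0.003, 0.002], [0.003, 1.0, -0.0], [-0.002, -0.0, -1.0]]
force: [-3.3, 1.2, 11.1]
opening: 0.0328
finger_force: 40.0
[-3.06685924  0.38460209 10.60046848]
lid (224.1822509765625, 208.746826171875) (23.64975929260254, 36.39094543457031) before 224.1 208.6
bowl 0.0
jar 0.698
squeezy 0.0
tub 0.032
```

```bash
python3 -c "
from plant import bot;print(bot.close_job())"
```

```text
the job is handed in; nothing more can be done
None
```

The lid stands upright on a free spot of the table, the cover snapped home with its flange at rim height, and I handed in at about 34 s with the hand still gripping and pressing it at about 11 N; the bowl and bottle had not moved, but the jar was hidden in the last picture and I did not re-check the cup and pot.

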